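Tip the spice jars back into their grooves

TASK

On the spice rack, push each standing spice jar that has an empty groove right behind it over backwards, so that it comes to lie in that groove, lid towards the back of the rack. Only push them with the fingertips: do not pick up or carry anything. Leave the spice jar and the salt shaker that have an occupied groove behind them standing where they are, and do not disturb the jars already lying or anything else on the worktop.

Things in the scene. Friction and masses are not known exactly. Their poses are not given: they have to be found in the camera images.
- spice_rack: fixed light-wood spice rack, 196 mm deep (x) by 292 mm wide (y), varying place and yaw. Origin: centre of its underside; its +x runs from its open front (robot side) to its back board (34 mm high), +y to the left seen from the front. Four grooves run along x, centred at y = -105, -35, 35, 105 mm, floor 14 mm above the worktop, up to x = 88 mm, between rounded ridges 25 mm high; two are empty
- rack_strip (a point): middle of the rack's flat standing strip (rack x = -61 mm, y = 0, 10 mm above the worktop). The strip runs across the rack from x = -88 mm (behind a front lip 17 mm high) to -36 mm; one thing stands on it before each groove. Along its back a 4 mm step up to the groove floor stops the foot of a jar pushed backwards, so that it tips over the step
- jar_1: spice jar, clear with a red lid, 45 mm across, 106 mm tall, about 110 g; at the start it stands upright on the rack's standing strip, in front of an empty groove. Origin: centre of its foot; its z runs from foot to lid (lying: horizontal). Pushed backwards just below its top, it passes its balance after leaning about 25 degrees and falls into the groove by itself.
- jar_2: spice jar, clear with a red lid, 45 mm across, 106 mm tall, about 110 g; at the start it stands upright on the rack's standing strip, in front of the other empty groove. Same shape, size, origin and behaviour as jar_1.
- jar_1_mid (a point): centre of jar_1, 53 mm above its foot along its axis
- jar_2_mid (a point): centre of jar_2, 53 mm above its foot along its axis
- jar_3: spice jar, clear with a red lid, 45 mm across, 106 mm tall, about 110 g; at the start it stands upright on the rack's standing strip, in front of an occupied groove; it stays standing. Origin: centre of its foot.
- shaker: glass salt shaker with a grey top, 44 mm across, 90 mm tall, standing on the standing strip in front of the other occupied groove; it stays standing. Origin: centre of its foot.
- lying_1: spice jar of the same kind, lying in the groove behind jar_3, lid to the back. Origin: centre of its foot, z along it towards the lid.
- lying_2: spice jar of the same kind, lying in the groove behind the salt shaker, lid to the back. Origin: centre of its foot, z along it towards the lid.
- mill: dark wooden pepper mill, 58 mm across, 170 mm tall, on the worktop right of the rack. Origin: centre of its foot.
- honey: honey jar with a green lid, 68 mm across, 84 mm tall, on the worktop left of the rack. Origin: centre of its foot.

How it is judged (in metres and radians):
At the end, for the whole second after the job is handed in: jar_1 and jar_2 each lie at rest in a groove (level within 0.22 rad, along it within 0.25 rad, centre under 45 mm high and within 15 mm of its centre line), foot in front, lid to the back; the other jars, shaker, mill and honey jar are within 20 mm of their starts, the standing ones upright (angle between jar_1's own z axis and vertical between 1.35 and 1.75 rad and angle between the z axis of each of jar_1, jar_2 and the x axis of spice_rack, either way round below 0.25 rad and z of each of jar_1_mid, jar_2_mid in the frame of spice_rack below 0.045 m and x of jar_1_mid in the frame of spice_rack between 0 and 0.06 m and linear speed of each of jar_1, jar_2 below 0.02 m/s and (y of jar_1_mid in the frame of spice_rack between -0.12 and -0.09 m or y of jar_1_mid in the frame of spice_rack between -0.05 and -0.02 m or y of jar_1_mid in the frame of spice_rack between 0.02 and 0.05 m or y of jar_1_mid in the frame of spice_rack between 0.09 and 0.12 m) and x of each of jar_1, jar_2 in the frame of spice_rack below 0.01 m and angle between jar_2's own z axis and vertical between 1.35 and 1.75 rad and x of jar_2_mid in the frame of spice_rack between 0 and 0.06 m and (y of jar_2_mid in the frame of spice_rack between -0.12 and -0.09 m or y of jar_2_mid in the frame of spice_rack between -0.05 and -0.02 m or y of jar_2_mid in the frame of spice_rack between 0.02 and 0.05 m or y of jar_2_mid in the frame of spice_rack between 0.09 and 0.12 m) and angle between each of jar_3, shaker, mill, honey's own z axis and vertical below 0.1 rad and distance of each of jar_3, shaker, mill, honey, lying_1, lying_2 from where it was at the start of the episode below 0.02 m); the robot touches nothing.
It fails at once if a spice jar is lifted or carried (its centre rises over 80 mm above the worktop; standing it is at 63 mm, tipping raises it to about 70) (height (world z) of any of jar_1_mid, jar_2_mid above 0.08 m).
It fails at once if a bystander is knocked over, lifted or pushed away by more than 30 mm (distance of any of jar_3, shaker, mill, honey, lying_1, lying_2 from where it was at the start of the episode above 0.03 m or angle between any of jar_3, shaker, mill, honey's own z axis and vertical above 0.5 rad).
It also fails if it takes over 42 s, if anything falls off the work surface, if the arm or the gripper's body presses on something with over 40 N, if the wrist force passes 120 N, or if a joint passes its speed limit or range.

ROBOT

A 6-joint arm with a two-finger parallel gripper is mounted at the origin on a cart in front of the work surface, level with it; the furniture and walls round the work are solid. World frame = base frame: x ahead of the robot, y to its left, z up, the work surface at z = 0. Lengths are in m, angles in degrees, forces in N, time in s.
With the tool pointing down it reaches from about 0.25 to 0.725 m from the base axis. Payload 9.7 kg.
Tool frame: the origin (TCP) lies midway between the tips of the shut fingers; the grasp point (between the pads) lies 19 mm behind it (bot.pinch_z is the distance from the TCP to the grasp point, in m); z points along the fingers, y is the line along which they close (so a half turn about z gives the same grasp; the last joint's range is limited). The gripper opens to 85 mm and grips with 20 to 120 N. Pads are 22 mm wide; open, the fingers measure 114 mm over their backs; the gripper's body (76 mm by 85 mm) begins 54 mm behind the grasp point. The pads swing forward as they close: fully open they stand 13 mm farther back than shut.
Start: joints at [-72.766, 4.979, 10.078, 95.1, 0, 90], TCP at [0.163, -0.525, 0.231] pointing down, gripper open.
Joint ranges: [-179.16, 179.16], [-48.56, 103.87], [-65.8, 70.77], [-126.05, 130.52], [-82.76, 87.17], [-180, 180]. Speed limits (degrees/s): [127.2, 127.2, 147.25, 180, 180, 180].

INTERFACE

Orientations are given as [roll, pitch, yaw] about the fixed x, y, z axes, in that order (R = Rz(yaw) Ry(pitch) Rx(roll)).
In Python, from workcell import sensors, camera, ticket, bot gives the robot as it stands.
- The arm moves only by the shell command python3 -m handwheel 'ROWS' [FORCE]. ROWS is a JSON object of lists of equal length, an entry for each row: "gripper": the opening, from -1 (shut) to 1 (fully open); "slide": the shift along the tool's x, y, z in mm, a list of three; "yaw": the turn about the tool's z in rad. A call has 1 to 8 rows; each row shifts and turns the commanded pose from where the row before left it, along the tool's axes as they then stand; what a row does not reach is not made up. A row lasts 1/12 s, in which the tool goes at most 41.7 mm and 7.16 degrees, less where a joint would pass 70% of its speed; a pose out of reach is approached as far as the arm can. A call is refused whole if a number of a shift passes 41.7 or a number of a turn 0.125, either way. A call with a gripper value outside its range is refused whole. The fingers move at their own pace and stop on an object; FORCE is the grip in N (left out, the last holds). Time passes only in rows, so rows that do not move let the fingers close. It gives the time, the measured TCP pose, the force, the opening and the grip force at its end, in the units of the state.
- sensors.get_obs(): the state, without advancing time (a new reading comes with each control period).
- camera(name): name is "scene" or "top"; returns a dict with "img" (384x512x3 uint8, red, green, blue), "fx", "fy", "cx", "cy" (pixels), "dist" ([k1, k2, p1, p2, k3] as OpenCV has them; the pictures are not rectified), "R" (3x3) and "t" (3): a world point X has camera coordinates R X + t. Camera axes: x right, y down, z forward; pixel columns grow to the right and rows downward; lengths in m; the calibration is good to about 2 mm. A picture is of the moment at which its call begins. There is no depth.
- ticket.job_done(): hands the job in; it is judged then, once.
The state is a dict: "time": time; "q": joint angles; "qd": joint speeds; "joint_efforts": joint torques, N m; "ee_pos": TCP position; "tcp_rot": TCP orientation; "wrist_force": force on the tool from outside, world axes, zero at the start; "torque": the same for the moment, N m; "opening": finger opening in m; "grasp_force": force on a finger pad.
Only numpy, scipy, OpenCV 4.12 (cv2) and the standard library are available. Lean on these libraries where they do the work, as an engineer would, in place of code of your own. Each camera call takes 0.05 s, during which the arm holds its last target. There are 200 camera calls.

## Working session

There is one attempt and no reset: what is moved stays moved. The work goes in short steps, Python scripts to look and compute and a shell command to move; the robot and the scene stay as the last step left them, time stands still between calls to the robot, and variables do not carry over. Pictures are saved under pics/ and viewed, at most 13 in all, crops included, and the job is handed in when it is done.

```bash
mkdir -p pics; python3 - <<'E'
from workcell import sensors, camera
import cv2,numpy as np
for n in("scene","top"):
    c=camera(n); cv2.imwrite(f"pics/{n}0.png",c["img"][:,:,::-1]); print(n,c["fx"],c["fy"],c["cx"],c["cy"],c["dist"],np.round(c["R"],3).tolist(),c["t"], (-np.array(c["R"]).T@np.array(c["t"])).round(3))
o=sensors.get_obs();print(o)
E
```

```text
scene 490.03738748450866 490.03738748450866 247.29383463499227 191.0649979030284 [-0.13318275  0.          0.          0.          0.        ] [[-0.716, -0.698, -0.0], [-0.492, 0.505, -0.709], [0.495, -0.508, -0.705]] [0.40491662 0.30949041 1.13572966] [-0.12   0.703  1.02 ]
top 361.96752888606335 361.96752888606335 257.6730220212635 187.42495487527603 [-0.01918553  0.          0.          0.          0.        ] [[-0.027, -0.999, -0.034], [-0.99, 0.032, -0.14], [0.141, 0.03, -0.99]] [0.04908354 0.54318745 1.07463016] [ 0.387 -0.     1.141]
{'time': 0.1, 'q': array([-7.27684825e+01,  5.00774544e+00,  1.00405147e+01,  9.51003895e+01,
        1.04784415e-03,  8.99973365e+01]), 'qd': array([ 0.0139041 , -0.08811692,  0.03732994, -0.00801469, -0.02233267,
        0.00014776]), 'joint_efforts': array([ 3.11392914e-04, -5.21561337e+01,  4.65654838e+01,  1.60539988e-02,
        6.92803587e-05, -7.35410282e-06]), 'ee_pos': array([ 0.16287327, -0.52511814,  0.23066954]), 'tcp_rot': array([-1.79932380e+02, -1.05098684e-03,  1.72341797e+01]), 'wrist_force': array([ 0.53492201, -0.33449566,  0.12738614]), 'torque': array([-0.05138798, -0.0132756 , -0.03710089]), 'grasp_force': 0.0, 'opening': 0.08523215923387897}
```

View pics/scene0.png

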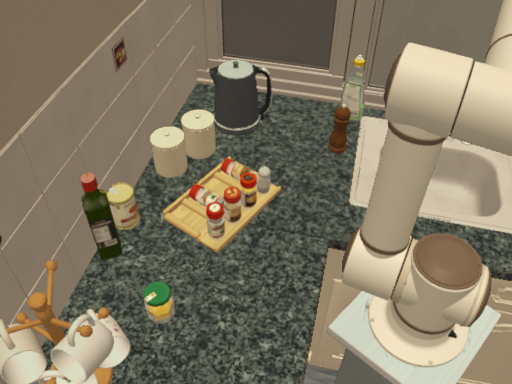

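View pics/top0.png

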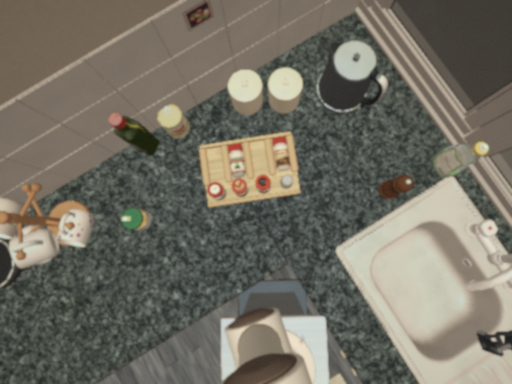

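The scene view shows the rack at about (222,205), with four things standing on it and two lying. In the top view the rack is at (250,170). Standing, left to right: lids at (215,190), (240,186), (263,183), and the grey shaker at (287,181). Jars lie behind the second and fourth. I should push the 1st (y=+105) and the 3rd (y=-35).

```bash
cat > h.py <<'E'
from workcell import sensors, camera
import cv2,numpy as np
def K(c): return np.array([[c["fx"],0,c["cx"]],[0,c["fy"],c["cy"]],[0,0,1]])
def ray(c,p):
    u=cv2.undistortPoints(np.array([[p]],float),K(c),np.array(c["dist"]))[0,0]
    R=np.array(c["R"]);return -R.T@np.array(c["t"]), R.T@np.array([u[0],u[1],1])
def onz(c,p,z):
    o,d=ray(c,p);return o+d*(z-o[2])/d[2]
def proj(c,X):
    R=np.array(c["R"]);return cv2.projectPoints(np.array(X,float).reshape(-1,1,3),cv2.Rodrigues(R)[0],np.array(c["t"]),K(c),np.array(c["dist"]))[0][:,0]
E
python3 - <<'E'
from h import *
for n,(x0,y0,x1,y1) in dict(top=(190,120,310,215),scene=(155,145,290,255)).items():
    c=camera(n);im=c["img"];h=cv2.cvtColor(im,cv2.COLOR_RGB2HSV)
    m=(((h[...,0]<6)|(h[...,0]>172))&(h[...,1]>150)&(h[...,2]>70)).astype(np.uint8)
    k,l,s,ce=cv2.connectedComponentsWithStats(m)
    for i in range(1,k):
        if s[i,4]>10 and x0<ce[i][0]<x1 and y0<ce[i][1]<y1: print(n,s[i],ce[i].round(1),onz(c,ce[i],.116).round(3))
    m=((h[...,0]>10)&(h[...,0]<25)&(h[...,1]>60)&(h[...,2]>130)).astype(np.uint8)
    m[:y0]=0;m[y1:]=0;m[:,:x0]=0;m[:,x1:]=0
    cs=max(cv2.findContours(cv2.morphologyEx(m,cv2.MORPH_CLOSE,np.ones((7,7))),0,2)[0],key=cv2.contourArea)
    print(n,"rect",cv2.boxPoints(cv2.minAreaRect(cs)).round(1).tolist(),cv2.approxPolyDP(cv2.convexHull(cs),4,True)[:,0].tolist())
    cv2.imwrite(f"pics/{n}1.png",cv2.resize(im[y0:y1,x0:x1,::-1],None,fx=6 if n=="top" else 5,fy=6 if n=="top" else 5,interpolation=cv2.INTER_CUBIC))
E
```

```text
top [273 137  13   7  54] [278.7 139.8] [ 0.672 -0.034  0.116]
top [229 144  12   7  58] [234.4 146.5] [0.656 0.095 0.116]
top [257 176  12  14  77] [263.  183.3] [0.545 0.015 0.116]
top [213 187   9  10  20] [218.2 193. ] [0.521 0.144 0.116]
top rect [[196.5, 144.89999389648438], [292.20001220703125, 129.89999389648438], [302.1000061035156, 193.0], [206.39999389648438, 207.89999389648438]] [[291, 133], [299, 193], [208, 206], [200, 145]]
scene [221 159  12  13  60] [225.4 164.3] [0.632 0.019 0.116]
scene [241 181  15   7  59] [248.  184.3] [0.531 0.032 0.116]
scene [189 185  13  14  80] [194.  190.5] [0.617 0.148 0.116]
scene [224 196  16   7  65] [232.  199.5] [0.522 0.101 0.116]
scene [207 202  16  18 144] [214.8 212.4] [0.52  0.163 0.116]
scene rect [[159.5, 213.5], [233.5, 139.5], [281.5, 187.5], [207.5, 261.5]] [[230, 156], [280, 189], [215, 251], [165, 219], [163, 210]]
```

View pics/top1.png

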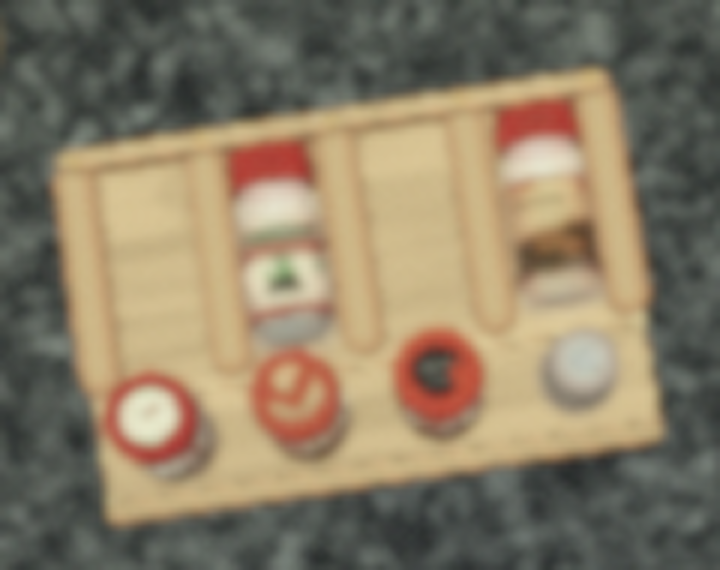

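View pics/scene1.png

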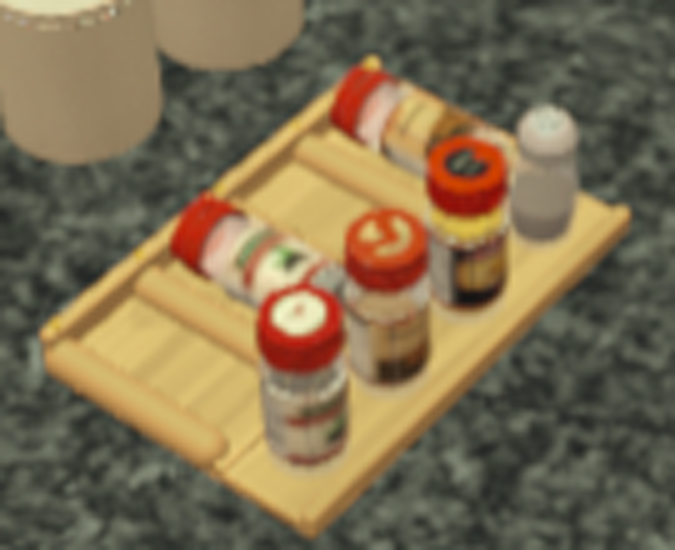

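The enlarged top crop shows lid tops at (152,414) for jar A, (296,394), and (441,371) for jar C. The front lip runs (112,522)–(660,437) and the empty grooves are behind A and C. The scene crop shows lid tops at (300,312) for A and (467,160) for C.

```bash
python3 - <<'E'
from h import *
T=camera("top");S=camera("scene")
t=lambda u,v:(190+(u-2.5)/6,120+(v-2.5)/6)
s=lambda u,v:(155+(u-2)/5,145+(v-2)/5)
for n,a,b in(("A",(152,414),(300,312)),("J3",(296,394),(388,235)),("C",(441,371),(467,160))):
    o1,d1=ray(T,t(*a));o2,d2=ray(S,s(*b));M=np.stack([d1,-d2],1);k=np.linalg.lstsq(M,o2-o1,rcond=None)[0]
    p,q=o1+k[0]*d1,o2+k[1]*d2
    print(n,((p+q)/2).round(4),"gap",np.linalg.norm(p-q).round(4),onz(T,t(*a),.116).round(4),onz(S,s(*b),.116).round(4))
FL,FR,BL,BR=[onz(T,t(*p),z) for p,z in(((112,522),.017),((660,437),.017),((58,158),.034),((605,72),.034))]
print("rack",FL.round(4),FR.round(4),BL.round(4),BR.round(4),[np.linalg.norm((a-b)[:2]).round(3) for a,b in((FL,FR),(BL,BR),(FL,BL),(FR,BR))])
c=(FL+FR+BL+BR)/4
for a,b in((FR,FL),(BR,BL)): print("yaw",np.degrees(np.arctan2(-(b-a)[0],(b-a)[1])))
for a,b in((FL,BL),(FR,BR)): print("yaw",np.degrees(np.arctan2((b-a)[1],(b-a)[0])))
print(c)
# scene corners check
print([onz(S,s(*p),z).round(4) for p,z in(((312,533),.01),((628,212),.017),((45,338),.034),((372,60),.034))])
E
```

```text
A [0.533  0.1527 0.1188] gap 0.0015 [0.534  0.1536 0.116 ] [0.5344 0.1507 0.116 ]
J3 [0.5402 0.0835 0.1194] gap 0.0018 [0.5415 0.0843 0.116 ] [0.5419 0.0807 0.116 ]
C [0.5493 0.0144 0.1205] gap 0.0007 [0.5503 0.0146 0.116 ] [0.5523 0.0107 0.116 ]
rack [0.492 0.19  0.017] [ 0.5276 -0.0968  0.017 ] [0.6836 0.2143 0.034 ] [ 0.7196 -0.075   0.034 ] [np.float64(0.289), np.float64(0.291), np.float64(0.193), np.float64(0.193)]
yaw 7.0899329514119485
yaw 7.084615315716657
yaw 7.20894173152335
yaw 6.479584349864552
[0.60569658 0.0581447  0.0255    ]
[array([0.4907, 0.1899, 0.01  ]), array([ 0.5273, -0.099 ,  0.017 ]), array([0.6799, 0.2121, 0.034 ]), array([ 0.7179, -0.0758,  0.034 ])]
```

Triangulated lids come out at z≈0.119–0.1205 (expected 0.116), and the rack measures 0.29×0.193 with a yaw of 7°, so the measurements agree. A is at (0.533,0.153) and C at (0.550,0.014). I'll align the tool to rack yaw with the fingers slightly open (about 20 mm) as a cradle, then move in front of C.

```bash
python3 -m handwheel '{"gripper":[-0.5,-0.5,-0.5,-0.5,-0.5,-0.5,-0.5,-0.5],"slide":[[0,0,0],[0,0,0],[16,-20,0],[16,-20,0],[16,-20,0],[16,-20,0],[16,-20,0],[16,-20,0]],"yaw":[0.089,0.089,0,0,0,0,0,0]}'
python3 -m handwheel '{"gripper":[-0.5,-0.5,-0.5,-0.5,-0.5,-0.5,-0.5,-0.5],"slide":[[16,-20,0],[16,-20,0],[16,-20,0],[16,-20,0],[16,-20,0],[16,-20,0],[16,-20,0],[16,-20,0]],"yaw":[0,0,0,0,0,0,0,0]}'
python3 -m handwheel '{"gripper":[-0.5,-0.5,-0.5,-0.5,-0.5,-0.5,-0.5,-0.5],"slide":[[16,-20,0],[16,-20,0],[16,-20,0],[16,-20,0],[16,-20,0],[16,-20,0],[16,-20,0],[0,0,0]],"yaw":[0,0,0,0,0,0,0,0]}'
```

```text
time: 0.97
ee_pos: [0.2439, -0.3933, 0.2312]
tcp_rot: [180.0, -0.0, 7.0]
wrist_force: [-0.3, -0.2, 0.5]
opening: 0.021
grasp_force: 0.0
time: 1.63
ee_pos: [0.3514, -0.2188, 0.2314]
tcp_rot: [180.0, -0.0, 7.0]
wrist_force: [0.4, -0.4, -0.3]
opening: 0.0212
grasp_force: 0.0
time: 2.3
ee_pos: [0.4465, -0.0645, 0.2309]
tcp_rot: [-179.9, -0.0, 7.2]
wrist_force: [-0.5, -1.0, -0.5]
opening: 0.0218
grasp_force: 0.0
```

```bash
python3 -m handwheel '{"gripper":[-0.5,-0.5,-0.5,-0.5,-0.5,-0.5,-0.5,-0.5],"slide":[[15.5,-16.4,0],[15.5,-16.4,0],[15.5,-16.4,0],[15.5,-16.4,0],[0,0,17],[0,0,17],[0,0,17],[0,0,17]],"yaw":[0,0,0,0,0,0,0,0]}'
python3 -m handwheel '{"gripper":[-0.5,-0.5,-0.5,-0.5,-0.5,-0.5],"slide":[[0,0,17],[0,0,17],[0,0,17],[0,0,17],[0,0,3],[0,0,0]],"yaw":[0,0,0,0,0,0]}'
python3 - <<'E'
from h import *
o=sensors.get_obs();print(o["ee_pos"],o["tcp_rot"])
c=camera("scene");cv2.imwrite("pics/s2.png",cv2.resize(c["img"][110:270,140:340,::-1],None,fx=3,fy=3,interpolation=2))
a=np.array([.550,.014])-o["ee_pos"][:2];t=np.radians(7);print("C from tool x,y",a@[np.cos(t),np.sin(t)],a@[np.sin(t),-np.cos(t)])
E
```

```text
time: 2.97
ee_pos: [0.4984, 0.0052, 0.1625]
tcp_rot: [180.0, 0.0, 7.0]
wrist_force: [0.5, 0.2, -0.6]
opening: 0.021
grasp_force: 0.0
time: 3.47
ee_pos: [0.4976, 0.0051, 0.0914]
tcp_rot: [-180.0, 0.1, 7.0]
wrist_force: [-0.7, 0.5, 1.0]
opening: 0.0212
grasp_force: 0.0
[0.4976442  0.00506668 0.09142308] [-1.79989937e+02  1.21294963e-01  7.02136189e+00]
C from tool x,y 0.05305425076544973 -0.0024861663700324298
```

View pics/s2.png

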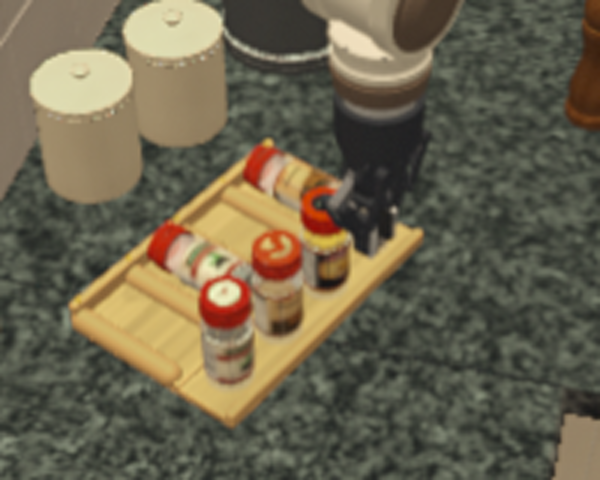

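The fingers at (375,215) stand in front of C's lid at (325,205) and are clear of the shaker. Pushing C now.

```bash
python3 -m handwheel '{"gripper":[-0.5,-0.5,-0.5,-0.5,-0.5],"slide":[[6,-1,0],[6,-1,0],[6,0,0],[6,0,0],[6,0,0]],"yaw":[0,0,0,0,0]}'
python3 -m handwheel '{"gripper":[-0.5,-0.5,-0.5,-0.5,-0.5],"slide":[[6,0,0],[6,0,0],[6,0,0],[6,0,0],[6,0,0]],"yaw":[0,0,0,0,0]}'
python3 - <<'E'
from h import *
c=camera("scene");cv2.imwrite("pics/s3.png",cv2.resize(c["img"][110:270,140:340,::-1],None,fx=3,fy=3,interpolation=2))
E
```

```text
time: 3.93
ee_pos: [0.5289, 0.0112, 0.0926]
tcp_rot: [180.0, -0.0, 7.0]
wrist_force: [0.2, 0.2, 0.3]
opening: 0.0213
grasp_force: 0.1
time: 4.35
ee_pos: [0.5584, 0.0148, 0.0922]
tcp_rot: [-180.0, 0.0, 7.0]
wrist_force: [-0.7, 0.2, -0.6]
opening: 0.0213
grasp_force: 0.0
```

View pics/s3.png

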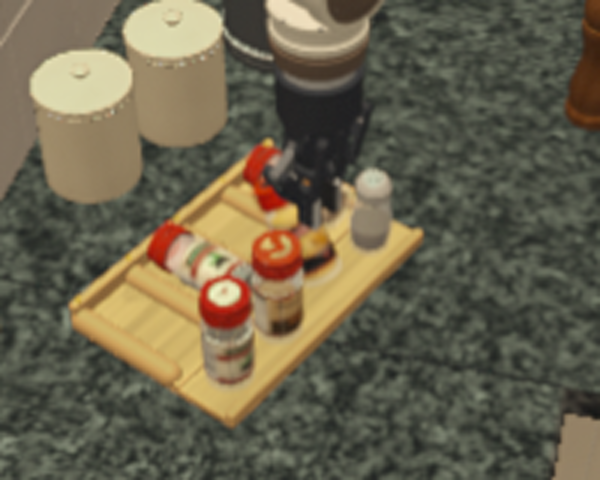

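C is well tipped, with its lid at (270,195) and foot at (320,265). I'll nudge it a little further, then rise.

```bash
python3 -m handwheel '{"gripper":[-0.5,-0.5,-0.5,-0.5,-0.5,-0.5],"slide":[[6,0,0],[6,0,0],[0,0,0],[0,0,0],[0,0,0],[0,0,0]],"yaw":[0,0,0,0,0,0]}'
python3 -m handwheel '{"gripper":[-0.5,-0.5,-0.5,-0.5,-0.5,-0.5],"slide":[[0,0,-18],[0,0,-18],[0,0,-18],[0,0,-18],[0,0,-8],[0,0,0]],"yaw":[0,0,0,0,0,0]}'
python3 - <<'E'
from h import *
o=sensors.get_obs()
c=camera("scene");cv2.imwrite("pics/s4.png",cv2.resize(c["img"][110:270,140:340,::-1],None,fx=3,fy=3,interpolation=2))
t=np.radians(7)
a=np.array([.533,.153])-.053*np.array([np.cos(t),np.sin(t)])-o["ee_pos"][:2];print(o["ee_pos"],"to A pre, tool x,y",a@[np.cos(t),np.sin(t)],a@[np.sin(t),-np.cos(t)])
E
```

```text
time: 4.9
ee_pos: [0.5695, 0.0162, 0.0923]
tcp_rot: [-180.0, 0.0, 7.0]
wrist_force: [-0.3, 0.8, 0.2]
opening: 0.0215
grasp_force: 0.0
time: 5.4
ee_pos: [0.5704, 0.0162, 0.1744]
tcp_rot: [180.0, -0.2, 7.0]
wrist_force: [0.6, 0.3, -0.2]
opening: 0.0214
grasp_force: 0.0
[0.57038777 0.01620473 0.1743588 ] to A pre, tool x,y -0.0734379340778016 -0.14033204289459847
```

View pics/s4.png

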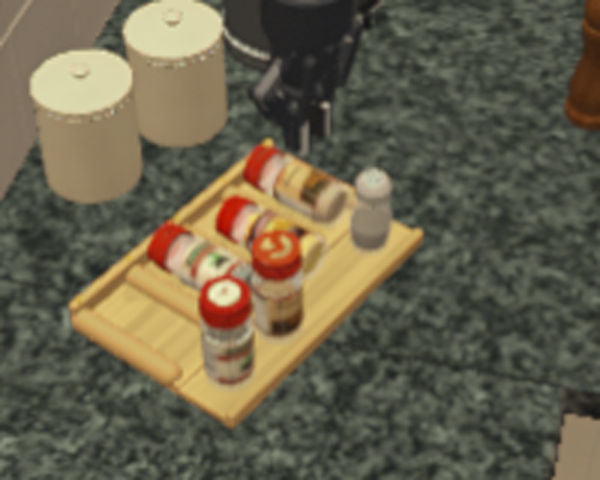

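C now lies in its groove, with its lid at (238,215) towards the back. Next is A.

```bash
python3 -m handwheel '{"gripper":[-0.5,-0.5,-0.5,-0.5,-0.5,-0.5,-0.5,-0.5],"slide":[[-19,0,0],[-19,0,0],[-18,-20,0],[-18,-20,0],[0,-25,0],[0,-25,0],[0,-25,0],[0,-26,0]],"yaw":[0,0,0,0,0,0,0,0]}'
python3 -m handwheel '{"gripper":[-0.5,-0.5,-0.5,-0.5,-0.5,-0.5],"slide":[[0,0,0],[0,0,20],[0,0,20],[0,0,20],[0,0,22],[0,0,0]],"yaw":[0,0,0,0,0,0]}'
python3 - <<'E'
from h import *
o=sensors.get_obs();t=np.radians(7)
a=np.array([.533,.153])-o["ee_pos"][:2];print("A from tool",a@[np.cos(t),np.sin(t)],a@[np.sin(t),-np.cos(t)])
c=camera("scene");cv2.imwrite("pics/s5.png",cv2.resize(c["img"][110:270,140:340,::-1],None,fx=3,fy=3,interpolation=2))
E
```

```text
time: 6.12
ee_pos: [0.4844, 0.1019, 0.1726]
tcp_rot: [-178.0, 0.1, 10.8]
wrist_force: [0.2, 0.2, 0.3]
opening: 0.0214
grasp_force: 0.0
time: 6.62
ee_pos: [0.4824, 0.1018, 0.0871]
tcp_rot: [-178.0, 0.4, 10.8]
wrist_force: [-0.4, -0.5, 0.1]
opening: 0.0216
grasp_force: 0.0
A from tool 0.05649960955711754 -0.044680276571184355
```

View pics/s5.png

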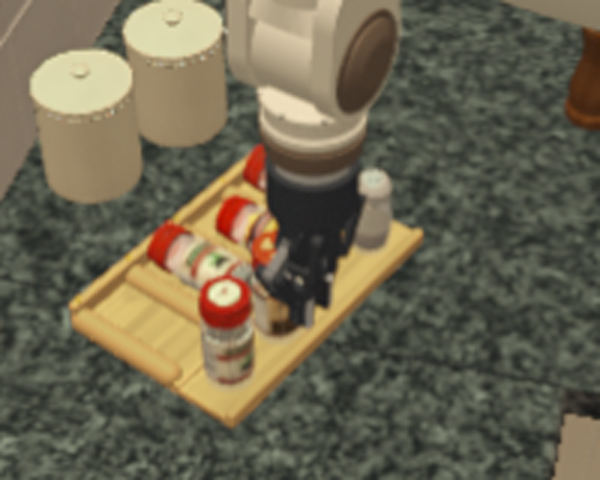

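It stopped 45 mm short with the yaw off at 10.8°, so I'm checking the joints. The picture shows the fingers at (300,285), in front of the untouched jar_3.

```bash
python3 -m handwheel '{"gripper":[-0.5,-0.5],"slide":[[0,0,-6],[0,-4,0]],"yaw":[0,0]}'
python3 - <<'E'
from h import *
o=sensors.get_obs();t=np.radians(o["tcp_rot"][2]);print(o["q"].round(1),o["qd"].round(1),o["ee_pos"],o["tcp_rot"])
a=np.array([.533,.153])-o["ee_pos"][:2];print("A from tool",a@[np.cos(t),np.sin(t)],a@[np.sin(t),-np.cos(t)])
E
```

```text
time: 6.83
ee_pos: [0.4849, 0.1042, 0.1001]
tcp_rot: [-177.9, -0.1, 11.0]
wrist_force: [0.7, 0.4, 0.9]
opening: 0.0217
grasp_force: 0.0
[ 10.9  -3.1 -12.6  80.3   2.1 179.9] [ 2.5 -0.3 -0.1 -1.   1.3  0.5] [0.48493868 0.1042065  0.10014202] [-1.77871173e+02 -1.41684745e-01  1.09616509e+01]
A from tool 0.05646260277468239 -0.03876429892008175
```

Joint 6 is at its 180° limit. I'll rise and make a half turn, which gives the same cradle with joint 6 near 10°.

```bash
python3 -m handwheel '{"gripper":[-0.5,-0.5,-0.5,-0.5,-0.5,-0.5,-0.5,-0.5],"slide":[[0,0,-20],[0,0,-20],[0,0,-20],[0,0,-20],[0,0,0],[0,0,0],[0,0,0],[0,0,0]],"yaw":[0,0,0,0,-0.118,-0.118,-0.118,-0.118]}'
python3 -m handwheel '{"gripper":[-0.5,-0.5,-0.5,-0.5,-0.5,-0.5,-0.5,-0.5],"slide":[[0,0,0],[0,0,0],[0,0,0],[0,0,0],[0,0,0],[0,0,0],[0,0,0],[0,0,0]],"yaw":[-0.118,-0.118,-0.118,-0.118,-0.118,-0.118,-0.118,-0.118]}'
python3 -m handwheel '{"gripper":[-0.5,-0.5,-0.5,-0.5,-0.5,-0.5,-0.5,-0.5],"slide":[[0,0,0],[0,0,0],[0,0,0],[0,0,0],[0,0,0],[0,0,0],[0,0,0],[0,0,0]],"yaw":[-0.118,-0.118,-0.118,-0.118,-0.118,-0.118,-0.118,-0.118]}'
python3 -m handwheel '{"gripper":[-0.5,-0.5,-0.5,-0.5,-0.5,-0.5,-0.5],"slide":[[0,0,0],[0,0,0],[0,0,0],[0,0,0],[0,0,0],[0,0,0],[0,0,0]],"yaw":[-0.118,-0.118,-0.118,-0.118,-0.118,-0.118,0]}'
python3 - <<'E'
from h import *
o=sensors.get_obs();t=np.radians(o["tcp_rot"][2]);print(o["q"].round(1),o["ee_pos"],o["tcp_rot"])
a=np.array([.533,.153])-o["ee_pos"][:2];print("A from tool",a@[np.cos(t),np.sin(t)],a@[np.sin(t),-np.cos(t)])
E
```

```text
time: 7.5
ee_pos: [0.4851, 0.1016, 0.1797]
tcp_rot: [-178.2, -1.1, 38.4]
wrist_force: [-0.3, -0.1, -0.8]
opening: 0.0211
grasp_force: 0.0
time: 8.17
ee_pos: [0.485, 0.1016, 0.1795]
tcp_rot: [-179.8, -2.1, 92.5]
wrist_force: [-0.5, 0.3, 0.5]
opening: 0.0213
grasp_force: 0.0
time: 8.83
ee_pos: [0.485, 0.1015, 0.1795]
tcp_rot: [178.4, -1.4, 146.6]
wrist_force: [-0.7, 0.3, -0.4]
opening: 0.0218
grasp_force: 0.0
time: 9.42
ee_pos: [0.485, 0.1015, 0.1794]
tcp_rot: [177.9, -0.0, -172.9]
wrist_force: [-0.3, -0.2, 0.2]
opening: 0.0211
grasp_force: 0.0
[10.6 -3.4 -4.1 89.1  2.1  3.5] [0.48497862 0.10154543 0.1793667 ] [ 1.77857844e+02 -1.37821443e-02 -1.72909987e+02]
A from tool -0.05400514021555589 0.04513391888889889
```

```bash
python3 -m handwheel '{"gripper":[-0.5,-0.5,-0.5,-0.5,-0.5,-0.5,-0.5,-0.5],"slide":[[0,14,0],[0,14,0],[0,14,0],[0,0,22],[0,0,22],[0,0,22],[0,0,22],[0,0,0]],"yaw":[0,0,0,0,0,0,0,0]}'
python3 - <<'E'
from h import *
o=sensors.get_obs();t=np.radians(o["tcp_rot"][2]);print(o["q"].round(1),o["ee_pos"],o["tcp_rot"])
a=np.array([.533,.153])-o["ee_pos"][:2];print("A from tool",a@[np.cos(t),np.sin(t)],a@[np.sin(t),-np.cos(t)])
E
```

```text
time: 10.08
ee_pos: [0.4773, 0.146, 0.0882]
tcp_rot: [177.9, -0.4, -173.4]
wrist_force: [-0.6, 0.2, -0.7]
opening: 0.0213
grasp_force: 0.0
[ 15.8  -2.3 -13.1  79.2   2.1   9.2] [0.47729337 0.14602986 0.08824177] [ 177.91189933   -0.4196044  -173.42731198]
A from tool -0.0561383188557754 0.0005479445369051106
```

```bash
python3 -m handwheel '{"gripper":[-0.5,-0.5,-0.5,-0.5,-0.5,-0.5,-0.5],"slide":[[-6,0,-2],[-6,0,-2],[-6,0,0],[-6,0,0],[-6,0,0],[-6,0,0],[-6,0,0]],"yaw":[0,0,0,0,0,0,0]}'
python3 -m handwheel '{"gripper":[-0.5,-0.5,-0.5,-0.5,-0.5,-0.5,-0.5,-0.5],"slide":[[-6,0,0],[-6,0,0],[-6,0,0],[-6,0,0],[-6,0,0],[-3,0,0],[0,0,0],[0,0,0]],"yaw":[0,0,0,0,0,0,0,0]}'
python3 -m handwheel '{"gripper":[-0.5,-0.5,-0.5,-0.5,-0.5,-0.5,-0.5],"slide":[[0,0,0],[0,0,0],[0,0,-18],[0,0,-18],[0,0,-18],[0,0,-18],[0,0,-8]],"yaw":[0,0,0,0,0,0,0]}'
python3 -m handwheel '{"gripper":[-0.5,-0.5,-0.5,-0.5,-0.5,-0.5,-0.5,-0.5],"slide":[[25,0,0],[25,0,0],[25,0,0],[25,0,0],[25,0,0],[25,0,0],[0,0,0],[0,0,0]],"yaw":[0,0,0,0,0,0,0,0]}'
python3 - <<'E'
from h import *
c=camera("top");a=cv2.resize(c["img"][120:215,190:310,::-1],(480,380),interpolation=2)
c=camera("scene");b=cv2.resize(c["img"][145:255,155:235+0,::-1],(276,380),interpolation=2)
cv2.imwrite("pics/f.png",np.hstack([a,b]))
E
```

```text
time: 10.67
ee_pos: [0.5213, 0.1512, 0.0952]
tcp_rot: [177.9, -0.2, -173.2]
wrist_force: [-0.5, 0.7, -0.2]
opening: 0.0213
grasp_force: 0.0
time: 11.33
ee_pos: [0.5533, 0.155, 0.0948]
tcp_rot: [177.9, -0.2, -173.2]
wrist_force: [-0.6, -0.2, 0.1]
opening: 0.0216
grasp_force: 0.0
time: 11.92
ee_pos: [0.5543, 0.1522, 0.1775]
tcp_rot: [177.8, -0.0, -173.2]
wrist_force: [0.8, -0.0, -0.1]
opening: 0.0214
grasp_force: 0.0
time: 12.58
ee_pos: [0.4044, 0.1344, 0.1756]
tcp_rot: [177.9, -0.1, -173.2]
wrist_force: [0.6, 0.1, 0.6]
opening: 0.0211
grasp_force: 0.0
```

View pics/f.png

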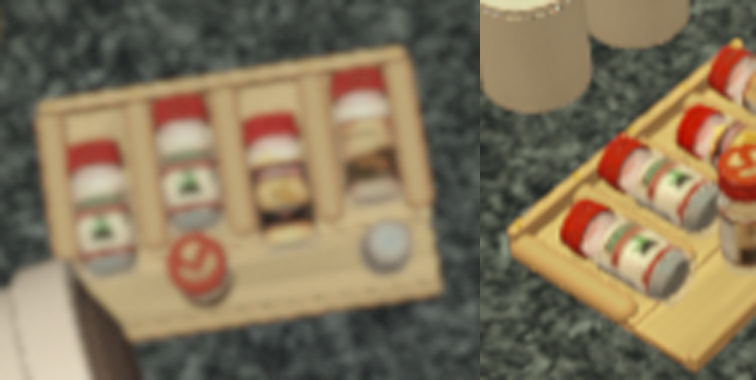

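All four jars lie in their grooves with lids to the back (A's lid at (95,155), foot (112,268); C's lid at (270,130), foot (290,235)). Jar_3 (198,262) and the shaker (387,245) still stand. I'll do a numeric check before handing in.

```bash
python3 - <<'E'
from h import *
c=camera("top");t=np.radians(7);o=np.array([.605,.058])
for n,p,z in(("A lid",(93,145),.045),("A foot",(112,272),.025),("C lid",(270,117),.045),("C foot",(290,240),.025),("J3",(197,262),.116)):
    q=onz(c,(190+(p[0]-1.5)/4,120+(p[1]-1.5)/4),z)[:2]-o
    print(n,(q@[np.cos(t),np.sin(t)]).round(3),(q@[-np.sin(t),np.cos(t)]).round(3))
E
```

```text
A lid 0.056 0.106
A foot -0.042 0.107
C lid 0.056 -0.034
C foot -0.039 -0.035
J3 -0.059 0.034
```

Foot x is about -0.04, mid x about 0.01, and both y values are on the groove centre lines. The mid range starts at x = 0, so the margin is about 10 mm. The step at -36 mm should put the foot near -0.036 to -0.042, which is consistent with that.

The two end points give a length of 95 mm against the real 106 mm, so I'll measure the mid more carefully using the lid masks.

```bash
python3 - <<'E'
from h import *
t=np.radians(7);o=np.array([.605,.058])
def rk(q): q=q[:2]-o; return (q@[np.cos(t),np.sin(t)]).round(4),(q@[-np.sin(t),np.cos(t)]).round(4)
res={}
for n,(x0,y0,x1,y1) in dict(top=(190,120,310,215),scene=(155,130,290,255)).items():
    c=camera(n);h=cv2.cvtColor(c["img"],cv2.COLOR_RGB2HSV)
    m=(((h[...,0]<8)|(h[...,0]>170))&(h[...,1]>130)&(h[...,2]>60)).astype(np.uint8)
    k,l,s,ce=cv2.connectedComponentsWithStats(m)
    for i in range(1,k):
        if s[i,4]>30 and x0<ce[i][0]<x1 and y0<ce[i][1]<y1:
            print(n,s[i].tolist(),ce[i].round(1),"lid centroid at z.045:",rk(onz(c,ce[i],.045)))
    if n=="top":
        # expected image of axis-top-line lid end / foot for mid x=.017
        for y in(.105,-.035):
            for x in(-.036,.07):
                w=o+np.array([x*np.cos(t)-y*np.sin(t),x*np.sin(t)+y*np.cos(t)])
                print(y,x,proj(c,[*w,.0365]).round(1))
        cv2.imwrite("pics/g.png",cv2.resize(c["img"][130:200,195:305,::-1],None,fx=7,fy=7,interpolation=cv2.INTER_NEAREST))
E
```

```text
top [273, 137, 13, 7, 67] [278.8 139.7] lid centroid at z.045: (np.float64(0.0743), np.float64(-0.1048))
top [228, 144, 14, 8, 73] [234.3 146.8] lid centroid at z.045: (np.float64(0.0736), np.float64(0.0354))
top [251, 149, 13, 7, 62] [256.6 151.3] lid centroid at z.045: (np.float64(0.0484), np.float64(-0.0311))
top [207, 155, 13, 8, 69] [212.7 158.2] lid centroid at z.045: (np.float64(0.0482), np.float64(0.1071))
top [234, 185, 12, 9, 35] [240.3 190.3] lid centroid at z.045: (np.float64(-0.0645), np.float64(0.0363))
0.105 -0.036 [[217.4 185. ]]
0.105 0.07 [[212.9 152. ]]
-0.035 -0.036 [[262.  178.1]]
-0.035 0.07 [[256.9 145.2]]
scene [221, 158, 12, 14, 77] [225.6 164.1] lid centroid at z.045: (np.float64(0.0743), np.float64(-0.1041))
scene [212, 176, 12, 14, 80] [216.3 181.2] lid centroid at z.045: (np.float64(0.0488), np.float64(-0.0301))
scene [189, 183, 13, 17, 99] [194.1 190.4] lid centroid at z.045: (np.float64(0.0749), np.float64(0.037))
scene [224, 189, 16, 14, 83] [230.  198.2] lid centroid at z.045: (np.float64(-0.0256), np.float64(-0.0004))
scene [179, 203, 13, 16, 96] [183.5 209.2] lid centroid at z.045: (np.float64(0.0494), np.float64(0.1091))
```

View pics/g.png

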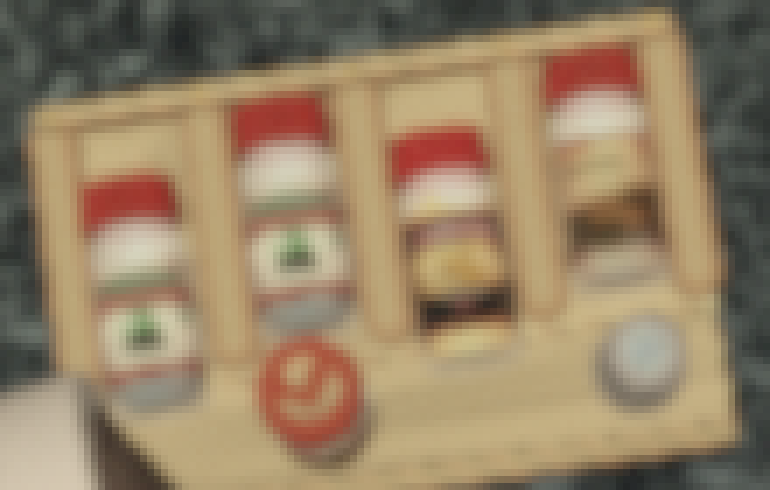

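By comparison with the pre-laid jars, which are limited by the back board, my jars' mids are only about 3–9 mm inside the allowed range. There is plenty of time, so I'll nudge each foot back about 13 mm with shut fingertips at z≈0.045.

```bash
python3 -m handwheel '{"gripper":[-1,-1,-1,-1,-1,-1,-1,-1],"slide":[[-26,0,0],[-26,0,0],[-26,0,0],[-26,0,0],[0,0,20],[0,0,20],[0,0,20],[0,0,0]],"yaw":[0,0,0,0,0,0,0,0]}'
python3 - <<'E'
from h import *
o=sensors.get_obs();q=o["ee_pos"][:2]-[.605,.058];t=np.radians(7);print(o["ee_pos"],o["tcp_rot"],"rack",q@[np.cos(t),np.sin(t)],q@[-np.sin(t),np.cos(t)],o["opening"])
E
```

```text
time: 13.5
ee_pos: [0.5064, 0.1484, 0.1104]
tcp_rot: [177.9, -0.6, -173.2]
wrist_force: [-0.6, 0.1, -0.3]
opening: 0.0002
grasp_force: 0.0
[0.50642869 0.14838893 0.11040142] [ 177.92886107   -0.55519078 -173.2278234 ] rack -0.0868209374695201 0.10172800813924876 0.00017411991094170486
```

```bash
python3 -m handwheel '{"gripper":[-1,-1,-1,-1,-1],"slide":[[0,0,17],[0,0,16],[0,0,16],[0,0,16],[0,0,0]],"yaw":[0,0,0,0,0]}'
python3 -m handwheel '{"gripper":[-1,-1,-1,-1,-1,-1,-1,-1],"slide":[[-5,0,0],[-5,0,0],[-5,0,0],[-5,0,0],[-5,0,0],[-5,0,0],[-5,0,0],[-5,0,0]],"yaw":[0,0,0,0,0,0,0,0]}'
python3 -m handwheel '{"gripper":[-1,-1,-1,-1,-1,-1,-1,-1],"slide":[[0,0,0],[13,0,0],[13,0,0],[13,0,-10],[0,0,-22],[0,0,-22],[0,0,-22],[0,0,-22]],"yaw":[0,0,0,0,0,0,0,0]}'
python3 - <<'E'
from h import *
t=np.radians(7);O=np.array([.605,.058])
def rk(q): q=q[:2]-O; return (q@[np.cos(t),np.sin(t)]).round(4),(q@[-np.sin(t),np.cos(t)]).round(4)
c=camera("top");h=cv2.cvtColor(c["img"],cv2.COLOR_RGB2HSV)
m=(((h[...,0]<8)|(h[...,0]>170))&(h[...,1]>130)&(h[...,2]>60)).astype(np.uint8)
k,l,s,ce=cv2.connectedComponentsWithStats(m)
for i in range(1,k):
    if s[i,4]>30 and 190<ce[i][0]<310 and 120<ce[i][1]<215: print(rk(onz(c,ce[i],.045)))
o=sensors.get_obs();print(o["ee_pos"],"tool rack",rk(o["ee_pos"]))
E
```

```text
time: 13.92
ee_pos: [0.5062, 0.1509, 0.0478]
tcp_rot: [177.9, -0.4, -173.2]
wrist_force: [-1.4, 0.3, -0.6]
opening: 0.0
grasp_force: 0.0
time: 14.58
ee_pos: [0.5475, 0.156, 0.05]
tcp_rot: [177.9, -0.2, -173.2]
wrist_force: [-0.6, 0.4, -0.5]
opening: 0.0002
grasp_force: 0.3
time: 15.25
ee_pos: [0.5087, 0.1477, 0.1491]
tcp_rot: [177.9, -0.2, -173.2]
wrist_force: [-0.1, 0.4, -0.4]
opening: -0.0003
grasp_force: 0.0
(np.float64(0.0744), np.float64(-0.1049))
(np.float64(0.0737), np.float64(0.0356))
(np.float64(0.0487), np.float64(-0.0314))
[0.51019659 0.14792847 0.15376164] tool rack (np.float64(-0.0831), np.float64(0.1008))
```

```bash
python3 -m handwheel '{"gripper":[-1,-1,-1,-1,-1,-1,-1,-1],"slide":[[0,-20,0],[0,-20,0],[0,-20,0],[0,-20,0],[0,-20,0],[0,-20,0],[0,-20,0],[0,0,0]],"yaw":[0,0,0,0,0,0,0,0]}'
python3 - <<'E'
from h import *
t=np.radians(7);O=np.array([.605,.058])
def rk(q): q=q[:2]-O; return (q@[np.cos(t),np.sin(t)]).round(4),(q@[-np.sin(t),np.cos(t)]).round(4)
c=camera("top");h=cv2.cvtColor(c["img"],cv2.COLOR_RGB2HSV)
m=(((h[...,0]<8)|(h[...,0]>170))&(h[...,1]>130)&(h[...,2]>60)).astype(np.uint8)
k,l,s,ce=cv2.connectedComponentsWithStats(m)
for i in range(1,k):
    if s[i,4]>25 and 190<ce[i][0]<310 and 120<ce[i][1]<215: print(rk(onz(c,ce[i],.045)))
o=sensors.get_obs();print(o["ee_pos"],o["tcp_rot"],"tool rack",rk(o["ee_pos"]))
E
```

```text
time: 15.97
ee_pos: [0.5256, 0.0062, 0.1424]
tcp_rot: [177.9, -0.2, -173.4]
wrist_force: [-0.1, -0.4, -0.2]
opening: -0.0003
grasp_force: 0.0
(np.float64(0.0656), np.float64(0.1057))
[0.52548241 0.00754879 0.14257482] [ 177.87783044   -0.18953087 -173.35241404] tool rack (np.float64(-0.0851), np.float64(-0.0404))
```

A moved back 17 mm (lid at 0.0656) and stays centred. Same for C: down 94, then push.

```bash
python3 -m handwheel '{"gripper":[-1,-1,-1,-1,-1,-1],"slide":[[0,2,19],[0,0,19],[0,0,19],[0,0,19],[0,0,18],[0,0,0]],"yaw":[0,0,0,0,0,0]}'
python3 -m handwheel '{"gripper":[-1,-1,-1,-1,-1,-1,-1,-1],"slide":[[-5,0,0],[-5,0,0],[-5,0,0],[-5,0,0],[-5,0,0],[-5,0,0],[-5,0,0],[-3,0,0]],"yaw":[0,0,0,0,0,0,0,0]}'
python3 -m handwheel '{"gripper":[-1,-1,-1,-1,-1,-1,-1,-1],"slide":[[0,0,0],[12,0,0],[12,0,0],[12,0,-10],[0,0,-22],[0,0,-22],[0,0,-22],[0,0,-22]],"yaw":[0,0,0,0,0,0,0,0]}'
python3 -m handwheel '{"gripper":[-1,-1,-1,-1,-1,-1,-1,-1],"slide":[[25,0,0],[25,0,0],[25,0,0],[25,0,0],[25,0,0],[25,0,0],[25,0,0],[0,0,0]],"yaw":[0,0,0,0,0,0,0,0]}'
python3 - <<'E'
from h import *
t=np.radians(7);O=np.array([.605,.058])
def rk(q): q=q[:2]-O; return (q@[np.cos(t),np.sin(t)]).round(4),(q@[-np.sin(t),np.cos(t)]).round(4)
for n in("top","scene"):
    c=camera(n);h=cv2.cvtColor(c["img"],cv2.COLOR_RGB2HSV)
    m=(((h[...,0]<8)|(h[...,0]>170))&(h[...,1]>130)&(h[...,2]>60)).astype(np.uint8)
    k,l,s,ce=cv2.connectedComponentsWithStats(m)
    for i in range(1,k):
        if s[i,4]>25 and 155<ce[i][0]<310 and 120<ce[i][1]<255: print(n,rk(onz(c,ce[i],.045)))
cv2.imwrite("pics/z.png",cv2.resize(c["img"][110:270,140:340,::-1],None,fx=3,fy=3,interpolation=2))
E
```

```text
time: 16.52
ee_pos: [0.5224, 0.0151, 0.0454]
tcp_rot: [177.8, -0.5, -173.2]
wrist_force: [-0.8, 0.5, -0.1]
opening: -0.0002
grasp_force: 0.0
time: 17.18
ee_pos: [0.5629, 0.0188, 0.0489]
tcp_rot: [177.9, -0.2, -173.2]
wrist_force: [-1.6, 0.1, 1.0]
opening: -0.0
grasp_force: 0.6
time: 17.85
ee_pos: [0.527, 0.0108, 0.148]
tcp_rot: [177.9, -0.2, -173.2]
wrist_force: [0.1, 0.4, -0.1]
opening: 0.0
grasp_force: 0.0
time: 18.52
ee_pos: [0.3505, -0.01, 0.1479]
tcp_rot: [177.9, -0.2, -173.2]
wrist_force: [-0.2, 0.6, 1.5]
opening: 0.0001
grasp_force: 0.0
top (np.float64(0.0742), np.float64(-0.1046))
top (np.float64(0.074), np.float64(0.0351))
top (np.float64(0.0637), np.float64(-0.0337))
top (np.float64(0.0659), np.float64(0.1059))
top (np.float64(-0.0538), np.float64(0.0361))
scene (np.float64(0.0741), np.float64(-0.1038))
scene (np.float64(0.0643), np.float64(-0.0315))
scene (np.float64(0.0749), np.float64(0.037))
scene (np.float64(-0.0278), np.float64(0.0004))
scene (np.float64(0.0665), np.float64(0.1088))
```

View pics/z.png

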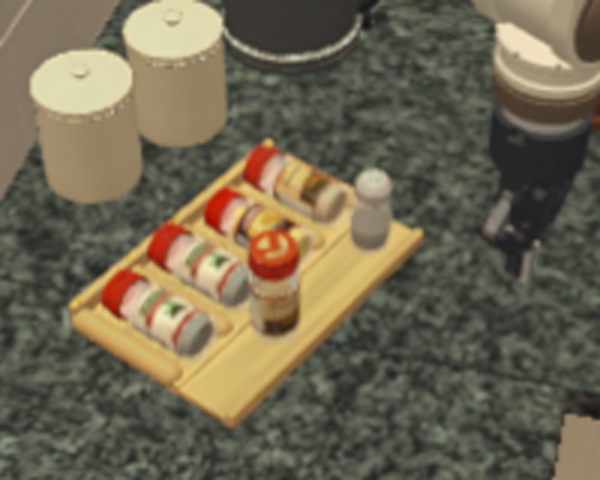

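The picture shows jars A (155,310) and C (265,220) lying fully in their grooves. Jar_3 (273,285) and the shaker (370,210) still stand, jar_3 within about 2 mm of its start, and the arm is clear. Handing in.

```bash
python3 -c "from workcell import ticket; print(ticket.job_done())"
```

```text
the job is handed in; nothing more can be done
None
```

I tipped both jars that had an empty groove behind them backwards into those grooves, lids to the back, then nudged each about 15 mm further back. Jar_3 and the shaker are still standing, the lying jars haven't moved, and I handed the job in at about 18.6 s; the hand-in returned no verdict.

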